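# Raise the shoe last on its twist-lock bench stand

## Robot

A 6-joint arm with a two-finger parallel gripper is mounted at the origin on the work surface. World frame = base frame: x ahead of the robot, y to its left, z up, the work surface at z = 0. Lengths are in m, angles in rad, forces in N, time in s.
With the tool pointing down it reaches from about 0.25 to 0.725 m from the base axis. Payload 4 kg.
Tool frame: the origin (TCP) lies on the centre line of the jaws, within the pads' length; the fingertips stand ahead of it and the grasp point (between the pads) lies 3 mm ahead of it (bot.tcp_to_tips is the z of the fingertips in the tool frame, in m); z points along the fingers, y is the line along which they close (so a half turn about z gives the same grasp; the last joint's range is limited). The gripper opens to 85 mm and grips with 20 to 120 N. Pads are 22 mm wide; open, the fingers measure 114 mm over their backs; the gripper's body (76 mm by 85 mm) begins 54 mm behind the grasp point. The pads swing forward as they close: fully open they stand 13 mm farther back than shut.
Start: joints at [-1.261, 0.241, 0.005, 1.335, 0, 1.571], TCP at [0.152, -0.476, 0.253] pointing down, gripper open.
Joint ranges: [-2.72, 2.72], [-1.05, 1.87], [-1.09, 1.28], [-1.99, 2.15], [-1.42, 1.44], [-3.14, 3.14]. Speed limits (rad/s): [2.79, 2.79, 3.14, 3.14, 3.14, 3.14].

## Interface

Orientations are given as a unit quaternion [x, y, z, w].
In Python, from workcell import telemetry, camera, camera_params, ticket, boxes_of, cut_out, spot_point, bot gives the robot as it stands.
- The arm moves only by the shell command python3 -m creep 'ROWS'. ROWS is text: rows parted by semicolons, each of 5 numbers parted by spaces: the opening, from 0 (shut) to 1 (fully open), then the shift along the tool's x, y, z in units of 150 mm (1.0 is 150 mm), then the turn about the tool's z in units of 180 degrees (1.0 is 180 degrees). In form: claw x y z turn; .... A call has 1 to 12 rows; each row is the pose to reach, as a shift and turn from the pose commanded when the call began, along the tool's axes at that moment, turning the shorter way round; what a row does not reach only later rows make up. A row lasts 1/8 s, in which the tool goes at most 62.5 mm and 10.7 degrees, less where a joint would pass 70% of its speed; a pose out of reach is approached as far as the arm can. A call with a number of a shift or a turn outside -1 to 1 is refused whole. A call with a gripper value outside its range is refused whole. The fingers move at their own pace and stop on an object; the grip force is fixed at half the most. Time passes only in rows, so rows that repeat a pose let the fingers close. It gives the time, the measured TCP pose, the force, the opening and the grip force at its end, in the units of the state.
- telemetry.get_obs(): the state, without advancing time (a new reading comes with each control period).
- camera(name): name is "scene" or "top" or "wrist"; returns the picture (480x640x3 uint8, red, green, blue); there is no depth.
- camera_params(name): a dict with "camera_matrix" (3x3 intrinsics, pixels), "eye" and "attitude" of the camera in the world. Camera axes: x right, y down, z forward; pixel columns grow to the right and rows downward; lengths in m; the calibration is good to about 2 mm. A picture is of the moment at which its call begins: read the wrist's pose just before it. camera_params takes no time and is no camera call; for the wrist camera it gives the pose at the moment of the call.
- ticket.job_done(): hands the job in; it is judged then, once.
Trained networks look in the newest picture that a camera, given by its name, has taken for a name from the list of things; names that differ only in an ending like _2 or _b are one class to them, and where a whole thing is asked for, a point or a joint stands for the part that bears it (a point fixed in the world has none). Each returns a list of dicts, best first, with "conf" (0 to 1); they miss things now and then, are a little off and sometimes report something else, mostly with a low value. They report only what shows in the picture. A call takes as long as a camera call. They do not tell look-alikes from the thing itself.
- boxes_of(thing, camera): "at" ([x, y, z] in m, in world coordinates, good to about 4 mm: the middle of the surface that is visible of it).
- cut_out(thing, camera): "pixels" (480x640 bool, what is visible of it).
- spot_point(thing, camera): "at" ([x, y, z] in m, in world coordinates, good to about 4 mm: a listed point, or the origin of a listed thing).
The state is a dict: "clock": time; "joint_pos": joint angles; "joint_vel": joint speeds; "tau": joint torques, N m; "eef_pos": TCP position; "tool_rot": TCP orientation; "ft_force": force on the tool from outside, world axes, zero at the start; "ft_torque": the same for the moment, N m; "grip_width": finger opening in m; "grasp_force": force on a finger pad.
Only numpy, scipy, OpenCV 4.12 (cv2) and the standard library are available. Lean on these libraries where they do the work, as an engineer would, in place of code of your own. Each camera call takes 0.05 s, during which the arm holds its last target. There are 200 camera calls.

## Task

Raise the shoe last from the lower to the upper lock of its bench stand: twist it counter-clockwise (seen from above) out of the lower seat, slide the post up, then twist it clockwise and let its cross-pin down into the upper seats, so that it stays up locked by itself. Never force it: no more than 20 N between the last and its stand. Leave the tins, brush and tools around it where they are.

Things in the scene. Friction and masses are not known exactly. Their poses are not given: they have to be found in the camera images.
- stand: Grey bench stand, fixed: foot plate 120 x 120 x 12 mm and on its centre an upright slotted sleeve, 42 mm outside, bore 30.4 mm. Origin: centre of the underside, on the sleeve's axis, z up. Two equal slots, half a turn apart, take the ends of the last's cross-pin. Each has an upright channel, on the stand's +y and -y sides, and two level branches, low and high. Contacts are rigid.
- slot_low (a point): Point on the sleeve's axis at the pin's seated height in the lower seats, 44 mm above the stand's origin. Both branches run clockwise (from above) from the channel to a seat 60 degrees from it, a pocket 5 mm below the branch floor. Lift the pin 5 to 9 mm (best 7) before it can turn; turned 60 degrees counter-clockwise it lies along the stand's y, in the channel, with 5 degrees of play.
- slot_high (a point): Point on the sleeve's axis, 119 mm above the stand's origin: nominal pin height in the upper seats. They are cut in a bare steel ring (48 mm wide, 67 mm tall) clamped round the sleeve's head up to 16 mm higher or lower; this point does not follow it: its height is not measured. The pin meets the closed channel top 8 mm above the true seat and can turn only 0 to 3 mm below that stop.
- last: Dark steel shoe last: level foot-shaped plate, 170 mm heel to toe, 24 mm thick, on a steel post 28 mm in diameter standing in the sleeve with 1.2 mm play; 0.41 to 0.77 kg. Origin: post axis at the centre of the cross-pin (8 mm thick, 60 mm long, along the last's y); x to the toe, z up. Plate from z = 130 to 154 mm. Starts in the lower seats, turned 60 degrees clockwise from the stand's axes.
- last_waist (a point): Where to grasp: on the post axis at mid thickness of the foot plate (last z = 142 mm). Here the plate's sides are upright, parallel and 36 mm apart (across the last's y) for 25 mm either way along it. Fingertips from above may reach 15 mm below this point and clear the ring. Centre of mass within 10 mm of the post axis; a 40 N grip holds it firmly.
- pin_end (a point): Centre of the end face of the cross-pin that points to the last's +y, 30 mm from the post axis.
- polish_tin: Closed round steel tin, diameter 84 mm, 28 mm tall, beside the stand; origin at the centre of its underside. Leave alone.
- wax_tin: Closed round brass tin, diameter 68 mm, 24 mm tall, beside the stand; origin at the centre of its underside. Leave alone.
- shoe_brush: Wooden shoe brush, 175 x 52 x 49 mm, bristles down, beside the stand; origin at the centre of its underside. Leave alone.
- hammer: Hammer with a wooden handle lying beside the stand, 260 mm long, 26 mm tall; origin below mid length. Leave alone.
- awl: Awl with a wooden handle, 140 mm long, lying on the bench to the robot's left; origin below mid length. Leave alone.
- spare_sole: Small spare iron sole, 116 mm long, 16 mm thick, flat on the bench to the robot's right; origin at the centre of its underside. Leave alone.
- glue_can: White closed can, diameter 90 mm, 120 mm tall, at the back left; origin at the centre of its underside. Leave alone.
Not all that is in view belongs to the job. What is shaped like the last but brown or pink is not meant.

How it is judged:
By the outcome, as a careful person would: the job done as asked, in the order asked, and still so for the second after the job is handed in, with the robot touching nothing.
It also fails if it takes over 72 s, if anything falls off the work surface, if the arm or the gripper's body presses on something with over 40 N, if the wrist force passes 120 N, or if a joint passes its speed limit or range.

## Working session

There is one attempt and no reset: what is moved stays moved. The work goes in short steps, Python scripts to look and compute and a shell command to move; the robot and the scene stay as the last step left them, time stands still between calls to the robot, and variables do not carry over. Pictures are saved under pics/ and viewed, at most 10 in all, crops included, and the job is handed in when it is done.

```bash
mkdir -p pics; ls; python3 - <<'E'
from workcell import *
import cv2,numpy as np
for c in ("scene","top"):
    im=camera(c); cv2.imwrite(f"pics/{c}0.png",im[:,:,::-1])
    for t in ("last_waist","last","pin_end","slot_low","stand","slot_high"):
        try: print(c,t,[(np.round(d["at"],3).tolist(),round(d["conf"],2)) for d in spot_point(t,c)][:3])
        except Exception as e: print(c,t,e)
    print(c,"boxlast",[(np.round(d["at"],3).tolist(),round(d["conf"],2)) for d in boxes_of("last",c)][:3])
    p=camera_params(c);print(p)
o=telemetry.get_obs();print(o,bot.tcp_to_tips)
E
```

```text
pics
scene last_waist [([0.383, -0.036, 0.16], 0.69), ([0.576, 0.125, 0.188], 0.68), ([0.668, -0.255, 0.167], 0.59)]
scene last [([0.388, -0.037, 0.023], 0.92), ([0.579, 0.121, 0.046], 0.63)]
scene pin_end [([0.598, 0.143, 0.046], 0.86), ([0.671, -0.285, 0.021], 0.64), ([0.38, -0.007, 0.022], 0.59)]
scene slot_low [([0.576, 0.12, 0.042], 0.69)]
scene stand [([0.577, 0.116, -0.002], 0.6)]
scene slot_high [([0.577, 0.119, 0.117], 0.78)]
scene boxlast [([0.397, -0.046, 0.163], 0.95), ([0.673, -0.268, 0.17], 0.95), ([0.591, 0.109, 0.2], 0.71)]
{'camera_matrix': array([[474.90594996,   0.        , 320.05309825],
       [  0.        , 474.90594996, 238.25086075],
       [  0.        ,   0.        ,   1.        ]]), 'eye': array([ 1.24465964, -0.76959942,  0.82680303]), 'attitude': array([ 0.82566869,  0.3155206 , -0.17705125, -0.43286351])}
top last_waist [([0.382, -0.037, 0.164], 0.81), ([0.662, -0.256, 0.168], 0.72), ([0.579, 0.121, 0.187], 0.59)]
top last [([0.658, -0.254, 0.021], 0.8), ([0.579, 0.117, 0.043], 0.65), ([0.384, -0.036, 0.02], 0.65)]
top pin_end [([0.379, -0.003, 0.022], 0
[... 578 characters left out ...]
array([-1.26096404e+00,  2.40517199e-01,  5.04574566e-03,  1.33520146e+00,
       -3.06342217e-05,  1.57082364e+00]), 'joint_vel': array([ 4.13958596e-05, -1.95461986e-03, -1.70373893e-04, -7.06050616e-04,
        4.26255103e-04,  5.96721252e-04]), 'tau': array([ 1.24155489e-03, -3.72147954e+01,  2.52680755e+01,  8.12400685e-04,
        1.72397808e-04, -4.19344985e-06]), 'eef_pos': array([ 0.15244713, -0.47621337,  0.25336536]), 'tool_rot': array([ 9.88026579e-01,  1.54283749e-01, -5.61156211e-06,  6.33317025e-05]), 'ft_force': array([-0.61188219,  0.46856054,  0.70603896]), 'ft_torque': array([0.01979345, 0.00468275, 0.02341199]), 'grasp_force': 0.0, 'grip_width': 0.08523871589025864} 0.022
```

View pics/scene0.png

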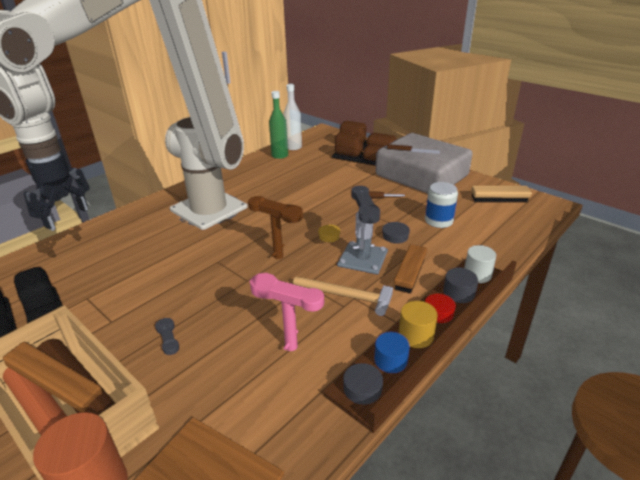

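View pics/top0.png

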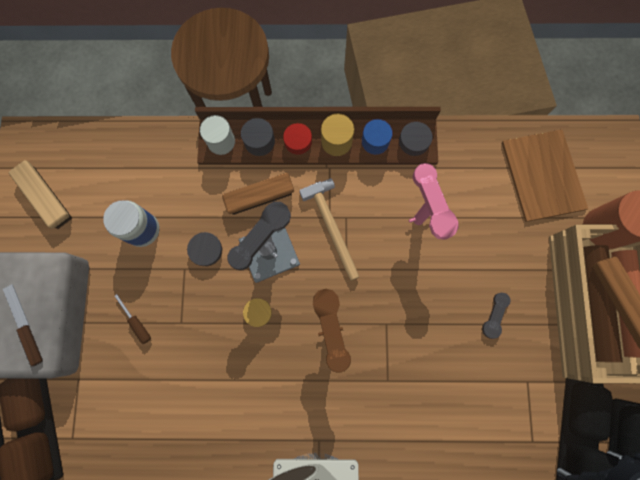

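The dark last is on the grey stand: toe at about top (278,215) and heel at (240,257). The brown one (330,330) and the pink one (435,200) are decoys. I'll start moving towards it and measure its plate heading from the top view.

```bash
cat > h.py <<'E'
from workcell import *
import numpy as np, cv2
from scipy.spatial.transform import Rotation as R
def st():
    o=telemetry.get_obs(); r=R.from_quat(o["tool_rot"]).as_matrix()
    print("t",round(o["clock"],2),"p",np.round(o["eef_pos"],4),"headx",round(np.degrees(np.arctan2(r[1,0],r[0,0])),2),"tilt",np.round(r[:2,2],4),"j",np.round(np.degrees(o["joint_pos"]),1),"F",np.round(o["ft_force"],1),"M",np.round(o["ft_torque"],2),"w",round(o["grip_width"],4),"g",o["grasp_force"])
    return o,r
def unproj(pts,c,z,p=None):
    p=p or camera_params(c); K=p["camera_matrix"]; A=R.from_quat(p["attitude"])
    d=A.apply(np.c_[np.atleast_2d(pts),np.ones(len(np.atleast_2d(pts)))]@np.linalg.inv(K).T)
    return p["eye"]+d*((z-p["eye"][2])/d[:,2])[:,None]
def proj(X,c,p=None):
    p=p or camera_params(c); q=R.from_quat(p["attitude"]).inv().apply(np.atleast_2d(X)-p["eye"])@p["camera_matrix"].T
    return q[:,:2]/q[:,2:]
E
python3 -m creep '1 0 0 -0.1 0; 1 0.3 -0.2 -0.3 0.05; 1 0.6 -0.45 -0.5 0.1; 1 0.9 -0.7 -0.53 0.15;1 0.98 -0.73 -0.53 0.167;1 0.98 -0.73 -0.53 0.167'
python3 - <<'E'
from h import *
st()
im=camera("top")
for d in cut_out("last","top"):
    m=d["pixels"]; ys,xs=np.nonzero(m); 
    P=unproj(np.c_[xs,ys],"top",0.198)[:,:2]
    c=P.mean(0); w,v=np.linalg.eigh(np.cov(P.T)); a=v[:,1]
    r=cv2.minAreaRect((P*1000).astype(np.float32))
    print(round(d["conf"],2),c.round(3),"ang",np.degrees(np.arctan2(a[1],a[0])).round(1),"rect",np.round(r[0],1),np.round(r[1],1),r[2])
E
```

```text
clock: 1.55
eef_pos: [0.2599, -0.3266, 0.3342]
tool_rot: [0.994, -0.105, 0.001, 0.001]
ft_force: [0.8, -0.4, -0.6]
grip_width: 0.0854
grasp_force: 0.0
t 1.55 p [ 0.2599 -0.3266  0.3342] headx -12.1 tilt [ 0.0014 -0.002 ] j [-51.5   2.9  -0.6  86.3  -0.  140.6] F [ 0.8 -0.4 -0.6] M [0.01 0.05 0.  ] w 0.0854 g 0.0
0.95 [ 0.643 -0.245] ang -164.5 rect [ 644.1 -231.6] [166.8  91.4] 20.592552185058594
0.75 [ 0.386 -0.033] ang -166.9 rect [384.5 -31.7] [163.3  51.2] 11.776885032653809
0.72 [0.576 0.115] ang 140.5 rect [567.9 105.8] [ 79.5 167.6] 52.16931915283203
```

```bash
python3 -m creep '1 0.1 -0.15 0 -0.05; 1 0.2 -0.3 0 -0.1; 1 0.3 -0.45 0 -0.15; 1 0.4 -0.6 0 -0.2; 1 0.43 -0.75 0 -0.25; 1 0.43 -0.9 0 -0.3; 1 0.43 -1 0 -0.35; 1 0.43 -1 0 -0.4; 1 0.43 -1 0 -0.45;1 0.43 -1 0 -0.45'
python3 - <<'E'
from h import *
o,r=st()
d=np.array([0.578,0.117,0.33])-o["eef_pos"]; print(r.T@d/0.15)
E
```

```text
clock: 2.9
eef_pos: [0.3537, -0.1953, 0.3327]
tool_rot: [0.827, 0.563, -0.0, -0.0]
ft_force: [-0.0, -0.0, 0.9]
grip_width: 0.0854
grasp_force: 0.0
t 2.9 p [ 0.3537 -0.1953  0.3327] headx 68.5 tilt [-0.0006  0.0001] j [-28.9   1.5  -2.3  86.2  -0.   82.6] F [-0.  -0.   0.9] M [-0.03 -0.01 -0.01] w 0.0854 g 0.0
[2.48483217 0.62826325 0.01724205]
```

```bash
python3 -m creep '1 0.2 0.05 0 0; 1 0.5 0.12 0 0; 1 0.8 0.2 0 0; 1 1 0.25 0 0;1 1 0.25 0 0' >/dev/null
python3 -m creep '1 0.2 0.05 0 -0.05; 1 0.5 0.12 0 -0.1; 1 0.8 0.2 0 -0.15; 1 1 0.25 0 -0.2; 1 1 0.25 0 -0.25; 1 1 0.25 0 -0.3; 1 1 0.25 0 -0.35;1 1 0.25 0 -0.394; 1 1 0.25 0 -0.394;1 1 0.25 0 -0.394'
python3 - <<'E'
from h import *
o,r=st()
d=np.array([0.578,0.117,0.33])-o["eef_pos"]; print(r.T@d/0.15)
p=camera_params("wrist");print(p)
im=camera("wrist"); cv2.imwrite("pics/w1.png",im[:,:,::-1])
print([(np.round(d["at"],4).tolist(),round(d["conf"],2)) for d in spot_point("last_waist","wrist")][:3])
E
```

```text
clock: 4.78
eef_pos: [0.5329, 0.057, 0.3328]
tool_rot: [0.347, 0.938, -0.0, -0.0]
ft_force: [0.5, 0.6, -0.2]
grip_width: 0.0851
grasp_force: 0.0
t 4.78 p [0.5329 0.057  0.3328] headx 139.39 tilt [-0.0002 -0.0002] j [ 6.1 17.  16.4 89.3 -0.  46.7] F [ 0.5  0.6 -0.2] M [-0.03  0.05  0.01] w 0.0851 g 0.0
[0.0320832  0.49940323 0.01850989]
{'camera_matrix': array([[330.93667011,   0.        , 314.36178593],
       [  0.        , 330.93667011, 237.59161773],
       [  0.        ,   0.        ,   1.        ]]), 'eye': array([0.47169252, 0.10865983, 0.45394221]), 'attitude': array([0.89663188, 0.41292736, 0.0662393 , 0.14544628])}
[([0.3831, -0.0325, 0.1642], 0.67), ([0.5803, 0.1191, 0.1874], 0.64), ([0.5747, 0.1183, -0.0008], 0.37)]
```

View pics/w1.png

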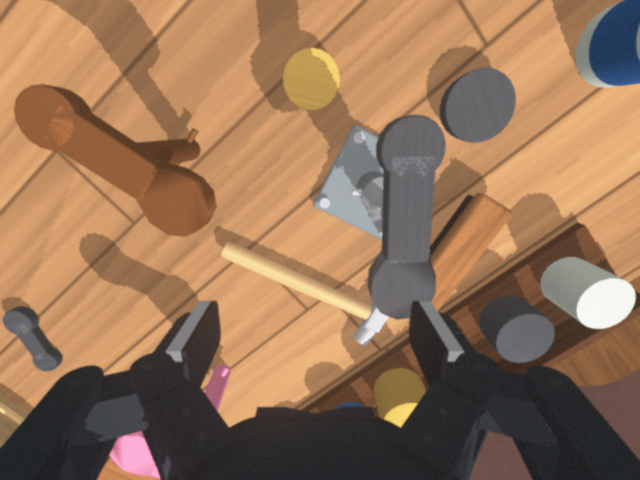

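The dark last's waist spans columns about 387–433 at rows 175–245. I'll centre sideways on it, then measure its edges.

```bash
python3 -m creep '1 0 0.15 0 0; 1 0 0.3 0 0; 1 0 0.45 0 0; 1 0 0.5 0 0;1 0 0.5 0 0; 1 0 0.5 0 0'
cat > edge.py <<'E'
from h import *
import sys
o,r=st(); p=camera_params("wrist"); im=camera("wrist"); cv2.imwrite(sys.argv[1],im[:,:,::-1])
zt=float(sys.argv[2])
# sample across the plate at stations along the tool x around waist guess
w0=np.array([float(sys.argv[3]),float(sys.argv[4])])
g=cv2.GaussianBlur(im,(3,3),0).astype(np.float32)
ex,ey=r[:2,0],r[:2,1]
u=np.arange(-40,40.01,0.25)/1000; L=[];Rr=[]
for s in np.arange(-18,18.1,1.5)/1000:
    X=np.c_[w0+s*ex+u[:,None]*ey,np.full(len(u),zt)]
    q=proj(X,"wrist",p).astype(np.float32)
    v=cv2.remap(g,q[:,:1].copy(),q[:,1:].copy(),cv2.INTER_LINEAR)[:,0]
    k=6; d=np.linalg.norm(v[2*k:]-v[:-2*k],axis=1); uu=u[k:-k]
    a=(uu>-0.027)&(uu<-0.009); b=(uu<0.027)&(uu>0.009)
    L.append((s,uu[a][d[a].argmax()],d[a].max())); Rr.append((s,uu[b][d[b].argmax()],d[b].max()))
L=np.array(L);Rr=np.array(Rr); print("L",(L[:,1]*1e3).round(1),L[:,2].round()); print("R",(Rr[:,1]*1e3).round(1),Rr[:,2].round())
def fit(A):
    from scipy.optimize import least_squares
    f=least_squares(lambda c:(c[0]+c[1]*A[:,0]-A[:,1])*1e3,[np.median(A[:,1]),0],loss="soft_l1",f_scale=0.3).x
    return f
fl,fr=fit(L),fit(Rr); print("L",fl,"R",fr,"width mm",(fr[0]-fl[0])*1e3,"mid mm",(fr[0]+fl[0])*500,"turn deg about toolz",np.degrees((fl[1]+fr[1])/2))
c=w0+(fl[0]+fr[0])/2*ey; print("centre",c,"tool shift units",(r.T@np.r_[c-o["eef_pos"][:2],0])/0.15)
E
python3 edge.py pics/w2.png 0.198 0.579 0.118; python3 - <<'E'
from h import *
camera("wrist")
print([(np.round(d["at"],4).tolist(),round(d["conf"],2)) for d in spot_point("last_waist","wrist")][:3],[(np.round(d["at"],4).tolist(),round(d["conf"],2)) for d in spot_point("stand","wrist")][:3],[(np.round(d["at"],4).tolist(),round(d["conf"],2)) for d in spot_point("slot_high","wrist")][:3])
E
```

```text
clock: 5.62
eef_pos: [0.5811, 0.1145, 0.333]
tool_rot: [0.346, 0.938, -0.0, -0.0]
ft_force: [0.1, -0.0, 0.8]
grip_width: 0.0857
grasp_force: 0.0
t 5.62 p [0.5811 0.1145 0.333 ] headx 139.57 tilt [-0.0003 -0.0003] j [11.2 24.1 26.6 92.5 -0.  51.6] F [ 0.1 -0.   0.8] M [ 0.01  0.04 -0.  ] w 0.0857 g 0.0
L [-18.  -18.2 -18.2 -18.2 -18.2 -18.2 -18.5 -18.5 -18.5 -18.5 -18.5 -18.5
 -18.8 -18.8 -19.2 -19.2 -19.2 -19.2 -19.2 -19.2 -19.2 -19.8 -19.8 -20.
 -20. ] [113. 117. 119. 121. 121. 121. 124. 127. 128. 125. 118. 114. 115. 116.
 107. 101. 107. 104.  97.  94. 100. 105. 107. 115. 118.]
R [18.8 18.  17.5 17.5 21.5 17.8 17.8 17.8 17.8 17.8 17.  17.  17.  17.
 17.  17.  17.  17.  17.2 17.2 16.8 16.5 16.5 16.5 16.2] [ 45.  38.  45.  71.  95.  90.  91.  91.  90.  84.  96. 103. 102. 102.
 104. 105. 108. 103. 102.  98.  96. 121. 144. 154. 153.]
L [-0.01888305 -0.05230079] R [ 0.01726295 -0.04846544] width mm 36.146000009992186 mid mm -0.8100502745325127 turn deg about toolz -2.886739738913188
centre [0.57847464 0.11738341] tool shift units [ 2.60465385e-02  3.18700339e-03 -1.02745536e-06]
[([0.3864, -0.0322, 0.1626], 0.97), ([0.5786, 0.1197, 0.1847], 0.9), ([0.6676, -0.2563, 0.1667], 0.65)] [] []
```

View pics/w2.png

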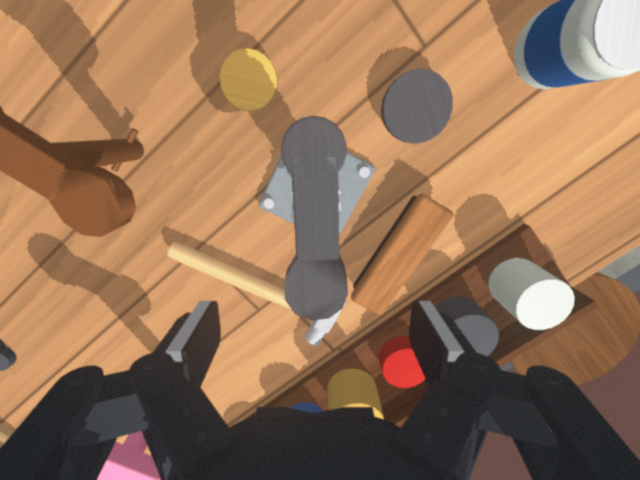

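Waist edges fit at 36.1 mm wide, so I need a 2.9° counter-clockwise turn. I'll descend halfway and check again.

```bash
python3 -m creep '1 0.034 0.003 0.1 -0.016; 1 0.034 0.003 0.25 -0.016; 1 0.034 0.003 0.4 -0.016; 1 0.034 0.003 0.48 -0.016;1 0.034 0.003 0.48 -0.016;1 0.034 0.003 0.48 -0.016;1 0.034 0.003 0.48 -0.016'
python3 edge.py pics/w3.png 0.198 0.5775 0.1182; python3 - <<'E'
from h import *
camera("wrist")
for t in ("last_waist","slot_high","slot_low","stand","last"): print(t,[(np.round(d["at"],4).tolist(),round(d["conf"],2)) for d in spot_point(t,"wrist")][:3])
E
```

```text
clock: 6.75
eef_pos: [0.5785, 0.1188, 0.2619]
tool_rot: [0.322, 0.947, 0.001, 0.001]
ft_force: [0.8, -0.1, 0.8]
grip_width: 0.0858
grasp_force: 0.0
t 6.75 p [0.5785 0.1188 0.2619] headx 142.49 tilt [0.0021 0.0004] j [11.6 24.1 16.1 81.9 -0.  49.1] F [ 0.8 -0.1  0.8] M [ 0.02 -0.01 -0.04] w 0.0858 g 0.0
L [-18.2 -18.2 -18.  -18.2 -18.  -18.  -18.  -18.  -18.  -18.2 -18.2 -18.
 -17.8 -17.8 -17.8 -17.8 -17.8 -17.5 -18.  -18.  -18.  -18.  -18.  -17.8
 -17.8] [129. 126. 115. 110. 111. 112. 110. 111. 114. 121. 131. 136. 138. 137.
 136. 139. 142. 140. 131. 133. 134. 130. 121. 116. 117.]
R [18.  17.8 17.8 18.  17.8 17.8 18.2 17.8 18.2 18.  18.  18.5 20.5 22.2
 24.5 17.8 18.  18.2 18.2 18.2 18.2 18.2 18.2 18.  18. ] [ 54.  51.  52.  52.  54.  55.  55.  55.  58.  58.  59.  55.  55.  55.
  51.  80.  97. 102. 103.  95.  94.  91. 101. 120. 121.]
L [-0.01796235  0.00988617] R [0.01810162 0.01041732] width mm 36.06397573043192 mid mm 0.06963626966506077 turn deg about toolz 0.5816523962480508
centre [0.5775424  0.11825524] tool shift units [ 2.95123820e-03 -6.80779715e-03 -1.48210087e-05]
last_waist [([0.5751, 0.1185, 0.1846], 0.69)]
slot_high [([0.7173, 0.1466, -0.0042], 0.59)]
slot_low []
stand []
last []
```

View pics/w3.png

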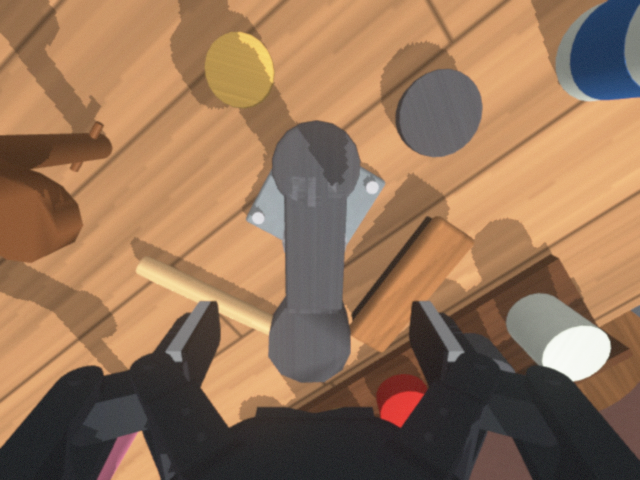

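```bash
python3 -c "
from h import *; st()"; python3 -m creep '1 0 0 0.1 0.003; 1 0 0 0.25 0.003; 1 0 0 0.38 0.003; 1 0 0 0.44 0.003; 1 0 0 0.44 0.003; 1 0 0 0.44 0.003; 1 0 0 0.44 0.003; 1 0 0 0.44 0.003'; python3 -c "
from h import *
for i in range(3): camera('wrist'); o,r=st()
print(r.T@(np.array([.57754,.11825,.195])-o['eef_pos'])*1e3)"
```

```text
t 7.1 p [0.578  0.1187 0.2609] headx 142.49 tilt [0.0001 0.    ] j [11.6 24.1 16.  81.9  0.  49.1] F [ 0.4 -0.5 -0.1] M [ 0.04 -0.02 -0.02] w 0.0854 g 0.0
clock: 8.1
eef_pos: [0.5783, 0.1188, 0.1955]
tool_rot: [0.326, 0.945, 0.0, 0.001]
ft_force: [0.4, 0.2, 0.4]
grip_width: 0.0855
grasp_force: 0.0
t 8.15 p [0.5782 0.1188 0.1953] headx 141.95 tilt [0.001  0.0002] j [11.6 25.6  8.6 72.9  0.  49.7] F [-0.9 -0.7  0.2] M [ 0.01  0.05 -0.05] w 0.0855 g 0.0
t 8.2 p [0.5781 0.1187 0.1952] headx 141.95 tilt [0.0007 0.0001] j [11.6 25.6  8.6 72.9 -0.  49.7] F [-0.3 -0.1  1. ] M [0.03 0.01 0.04] w 0.0854 g 0.0
t 8.25 p [0.5781 0.1188 0.1951] headx 141.95 tilt [0.0005 0.0002] j [11.6 25.6  8.5 72.9  0.  49.7] F [-0.3  0.3 -0.1] M [ 0.03 -0.03 -0.  ] w 0.0855 g 0.0
[ 0.11274756 -0.72400867  0.08364227]
```

```bash
python3 -m creep '0.8 0 -0.005 0 0;0.6 0 -0.005 0 0;0.48 0 -0.005 0 0;0.48 0 -0.005 0 0;0.48 0 -0.005 0 0;0.48 0 -0.005 0 0'; python3 -c "
from h import *
o,r=st()
print(r.T@(np.array([.57754,.11825,.195])-o['eef_pos'])*1e3)"; python3 -m creep '0.45 0 0 0 0;0.43 0 0 0 0;0.42 0 0 0 0;0.41 0 0 0 0;0.4 0 0 0 0;0.4 0 0 0 0'; python3 -c "
from h import *
o,r=st()
print(r.T@(np.array([.57754,.11825,.195])-o['eef_pos'])*1e3)"
```

```text
clock: 9.0
eef_pos: [0.5775, 0.1181, 0.1948]
tool_rot: [0.326, 0.945, -0.0, -0.0]
ft_force: [-0.2, -0.6, -0.5]
grip_width: 0.0408
grasp_force: 0.0
t 9.0 p [0.5775 0.1181 0.1948] headx 141.95 tilt [-0. -0.] j [11.6 25.6  8.4 72.8 -0.  49.6] F [-0.2 -0.6 -0.5] M [-0.    0.02  0.01] w 0.0408 g 0.0
[ 0.04819036  0.13426905 -0.22508418]
clock: 9.75
eef_pos: [0.5777, 0.1183, 0.1951]
tool_rot: [0.326, 0.945, 0.0, 0.0]
ft_force: [0.1, 1.0, 1.7]
grip_width: 0.0352
grasp_force: 49.0
t 9.75 p [0.5777 0.1183 0.1951] headx 141.95 tilt [0.0007 0.0004] j [11.6 25.6  8.5 72.8  0.  49.6] F [0.1 1.  1.7] M [ 0.34 -0.12  0.04] w 0.0352 g 49.02792155742645
[ 0.10424751 -0.13791307  0.06720978]
```

Gripped with almost no side force. Next, lift 7 mm in small steps.

```bash
python3 -m creep '0.3 0 0 0 0;0.3 0 0 0 0;0.3 0 0 -0.007 0;0.3 0 0 -0.014 0;0.3 0 0 -0.02 0;0.3 0 0 -0.02 0'; python3 -c "
from h import *
st()"; python3 -m creep '0.3 0 0 -0.007 0;0.3 0 0 -0.014 0;0.3 0 0 -0.02 0;0.3 0 0 -0.027 0;0.3 0 0 -0.027 0;0.3 0 0 -0.027 0'; python3 -c "
from h import *
for i in range(3): camera('wrist');st()"
```

```text
clock: 10.5
eef_pos: [0.5776, 0.118, 0.1972]
tool_rot: [0.326, 0.945, -0.0, -0.0]
ft_force: [5.1, 1.5, -5.7]
grip_width: 0.0348
grasp_force: 60.4
t 10.5 p [0.5776 0.118  0.1972] headx 141.94 tilt [-0.0005 -0.0005] j [11.6 25.6  8.7 73.2 -0.  49.6] F [ 5.1  1.5 -5.7] M [ 0.32 -1.07  0.02] w 0.0348 g 60.38926362991333
clock: 11.25
eef_pos: [0.5775, 0.1181, 0.2021]
tool_rot: [0.326, 0.945, -0.0, 0.0]
ft_force: [4.5, 0.7, -4.8]
grip_width: 0.0352
grasp_force: 60.7
t 11.3 p [0.5775 0.1181 0.2022] headx 141.95 tilt [ 0.0003 -0.0001] j [11.6 25.4  9.2 73.8 -0.  49.6] F [ 3.6  0.6 -4.1] M [ 0.15 -0.85 -0.04] w 0.0348 g 60.71592450141907
t 11.35 p [0.5775 0.1181 0.2021] headx 141.95 tilt [ 0.0002 -0.0001] j [11.6 25.4  9.2 73.8 -0.  49.6] F [ 3.3  0.9 -4.8] M [ 0.14 -0.84 -0.01] w 0.0349 g 60.7120943069458
t 11.4 p [0.5775 0.118  0.2021] headx 141.95 tilt [ 0.0001 -0.0001] j [11.6 25.4  9.2 73.8 -0.  49.6] F [ 3.6  1.2 -3.5] M [ 0.13 -0.77  0.03] w 0.0351 g 60.76669692993164
```

```bash
python3 -m creep '0.3 -0.003 0.0025 0 0;0.3 -0.003 0.0025 0 0;0.3 -0.003 0.0025 0 0'; python3 -c "
from h import *
for i in range(2): camera('wrist');st()"; python3 -m creep '0.3 -0.003 0.0025 0 0;0.3 -0.003 0.0025 0 0;0.3 -0.003 0.0025 0 0'; python3 -c "
from h import *
for i in range(2): camera('wrist');st()"
```

```text
clock: 11.78
eef_pos: [0.5777, 0.118, 0.2018]
tool_rot: [0.326, 0.945, -0.0, -0.0]
ft_force: [0.3, 0.8, -3.1]
grip_width: 0.0352
grasp_force: 60.8
t 11.82 p [0.5777 0.1181 0.2017] headx 141.95 tilt [-0.001  -0.0002] j [11.6 25.4  9.2 73.8 -0.  49.6] F [ 1.2  0.3 -3.5] M [ 0.05 -0.31 -0.07] w 0.0352 g 60.79252481460571
t 11.88 p [0.5777 0.1181 0.2017] headx 141.96 tilt [-0.001  -0.0002] j [11.6 25.4  9.2 73.8 -0.  49.6] F [ 1.2 -0.7 -3.2] M [ 0.08 -0.27 -0.04] w 0.0351 g 60.80748796463013
clock: 12.25
eef_pos: [0.5783, 0.1181, 0.2016]
tool_rot: [0.326, 0.945, -0.0, -0.0]
ft_force: [-0.5, 0.0, -3.6]
grip_width: 0.0348
grasp_force: 60.7
t 12.3 p [0.5784 0.1181 0.2016] headx 141.95 tilt [-0.0007 -0.0002] j [11.5 25.5  9.3 73.9 -0.  49.6] F [-0.4 -0.2 -4. ] M [-0.01  0.02 -0.01] w 0.0353 g 60.74782848358154
t 12.35 p [0.5785 0.1181 0.2017] headx 141.95 tilt [-0.0005 -0.0001] j [11.5 25.5  9.3 73.9 -0.  49.6] F [ 0.  -0.4 -4. ] M [ 0.   -0.    0.01] w 0.0346 g 60.74772119522095
```

```bash
python3 -m creep '0.3 -0.003 0.0025 0 0;0.3 -0.0065 0.005 0 0;0.3 -0.0065 0.005 0 0;0.3 -0.0065 0.005 0 0'; python3 -c "
from h import *
for i in range(2): camera('wrist');st()"; python3 -m creep '0.3 -0.003 0.0025 0 0;0.3 -0.0065 0.005 0 0;0.3 -0.0065 0.005 0 0;0.3 -0.0065 0.005 0 0'; python3 -c "
from h import *
for i in range(2): camera('wrist');st()"
```

```text
clock: 12.85
eef_pos: [0.5795, 0.1181, 0.2017]
tool_rot: [0.326, 0.945, -0.0, -0.0]
ft_force: [-1.2, 0.6, -3.9]
grip_width: 0.0348
grasp_force: 60.9
t 12.9 p [0.5795 0.1181 0.2017] headx 141.95 tilt [-0.001  -0.0002] j [11.5 25.6  9.5 74.   0.  49.6] F [-1.8  0.6 -4.1] M [-0.11  0.72 -0.03] w 0.0349 g 60.9053099155426
t 12.95 p [0.5795 0.1181 0.2017] headx 141.95 tilt [-0.0009 -0.0002] j [11.5 25.6  9.6 74.   0.  49.6] F [-2.6  0.2 -3.1] M [-0.08  0.78 -0.02] w 0.0348 g 60.83463191986084
clock: 13.45
eef_pos: [0.5801, 0.118, 0.2016]
tool_rot: [0.326, 0.945, -0.001, -0.001]
ft_force: [-5.7, -0.2, -1.2]
grip_width: 0.035
grasp_force: 61.1
t 13.5 p [0.5801 0.118  0.2016] headx 141.95 tilt [-0.0023 -0.0002] j [11.5 25.8  9.7 74.1  0.  49.5] F [-4.5 -1.  -3.2] M [-0.17  1.59 -0.05] w 0.0351 g 61.09337031841278
t 13.55 p [0.5801 0.118  0.2016] headx 141.95 tilt [-0.0023 -0.0002] j [11.5 25.8  9.7 74.1  0.  49.5] F [-4.8 -1.2 -2.5] M [-0.22  1.54  0.01] w 0.0346 g 61.09289824962616
```

```bash
python3 -m creep '0.3 0.006 -0.005 0 0;0.3 0.012 -0.0095 0 0;0.3 0.012 -0.0095 0 0;0.3 0.0145 -0.0065 0 0;0.3 0.017 -0.003 0 0;0.3 0.017 -0.003 0 0;0.3 0.017 -0.003 0 0'; python3 -c "
from h import *
for i in range(2): camera('wrist');st()"; python3 -m creep '0.3 -0.003 -0.003 0 0;0.3 -0.005 -0.006 0 0;0.3 -0.0075 -0.009 0 0;0.3 -0.01 -0.0126 0 0;0.3 -0.01 -0.0126 0 0;0.3 -0.01 -0.0126 0 0'; python3 -c "
from h import *
for i in range(2): camera('wrist');st()"
```

```text
clock: 14.42
eef_pos: [0.5789, 0.1191, 0.2019]
tool_rot: [0.326, 0.945, -0.0, 0.0]
ft_force: [-1.8, -1.9, -4.9]
grip_width: 0.0354
grasp_force: 60.8
t 14.47 p [0.5789 0.1191 0.2019] headx 141.94 tilt [ 0.0002 -0.0005] j [11.6 25.5  9.4 73.9 -0.  49.7] F [-2.1 -1.2 -4.3] M [-0.59  0.65 -0.01] w 0.035 g 60.816094279289246
t 14.53 p [0.5789 0.1191 0.2019] headx 141.94 tilt [ 0.0002 -0.0004] j [11.6 25.5  9.4 73.9 -0.  49.7] F [-2.1 -1.5 -4.5] M [-0.56  0.66 -0.05] w 0.0351 g 60.824793577194214
clock: 15.28
eef_pos: [0.5791, 0.1174, 0.2021]
tool_rot: [0.326, 0.945, 0.001, 0.0]
ft_force: [-1.1, 2.1, -5.1]
grip_width: 0.0345
grasp_force: 60.9
t 15.32 p [0.579  0.1174 0.202 ] headx 141.96 tilt [0.0005 0.0009] j [11.4 25.5  9.4 73.8  0.  49.5] F [-1.   1.3 -3.8] M [ 0.6   0.35 -0.01] w 0.0348 g 60.894824266433716
t 15.38 p [0.579  0.1173 0.202 ] headx 141.96 tilt [0.0005 0.0008] j [11.4 25.5  9.4 73.8  0.  49.5] F [-1.4  2.2 -4.2] M [0.59 0.29 0.  ] w 0.0351 g 60.90038537979126
```

```bash
python3 -m creep '0.3 0.0077 0.001 0 0;0.3 0.0077 0.001 0 0;0.3 0.0077 0.001 0 -0.03;0.3 0.0077 0.001 0 -0.06;0.3 0.0077 0.001 0 -0.09;0.3 0.0077 0.001 0 -0.111;0.3 0.0077 0.001 0 -0.111;0.3 0.0077 0.001 0 -0.111'; python3 -c "
from h import *
for i in range(2): camera('wrist');o,r=st()
print(r[:2,:2].T)"
```

```text
clock: 16.38
eef_pos: [0.5784, 0.1177, 0.202]
tool_rot: [0.158, 0.988, 0.0, 0.0]
ft_force: [0.9, 0.4, -3.9]
grip_width: 0.0351
grasp_force: 60.9
t 16.43 p [0.5784 0.1177 0.202 ] headx 161.88 tilt [ 0.0008 -0.0001] j [11.5 25.4  9.3 73.8 -0.  29.6] F [ 0.3  1.1 -4.9] M [ 0.2  -0.14 -0.01] w 0.0347 g 60.86131811141968
t 16.48 p [0.5784 0.1177 0.202 ] headx 161.89 tilt [ 0.0008 -0.0001] j [11.5 25.4  9.3 73.8 -0.  29.6] F [ 0.3  0.7 -3.6] M [ 0.18 -0.21  0.02] w 0.0352 g 60.8610999584198
[[-0.95045797  0.31085195]
 [ 0.31085197  0.95045833]]
```

```bash
python3 -m creep '0.3 0.0008 0.0025 0 -0.03;0.3 0.0008 0.0025 0 -0.06;0.3 0.0008 0.0025 0 -0.09;0.3 0.0008 0.0025 0 -0.12;0.3 0.0008 0.0025 0 -0.15;0.3 0.0008 0.0025 0 -0.18;0.3 0.0008 0.0025 0 -0.18;0.3 0.0008 0.0025 0 -0.18'; python3 -c "
from h import *
for i in range(2): camera('wrist');o,r=st()
print(r[:2,:2].T)"
```

```text
clock: 17.48
eef_pos: [0.5783, 0.1183, 0.202]
tool_rot: [-0.124, 0.992, 0.0, 0.0]
ft_force: [1.9, 0.8, -4.4]
grip_width: 0.0348
grasp_force: 60.9
t 17.52 p [0.5783 0.1183 0.202 ] headx -165.73 tilt [0.0006 0.0002] j [11.6 25.4  9.3 73.8  0.  -2.7] F [ 1.5  1.8 -4.6] M [ 0.43 -0.31  0.01] w 0.035 g 60.89256405830383
t 17.57 p [0.5783 0.1183 0.202 ] headx -165.72 tilt [0.0006 0.0003] j [11.6 25.4  9.3 73.8  0.  -2.7] F [ 1.1  1.3 -4.3] M [ 0.39 -0.3  -0.  ] w 0.0349 g 60.89339017868042
[[-0.96908953 -0.24670852]
 [-0.24670864  0.96908969]]
```

```bash
python3 -m creep '0.3 -0.0036 0.0032 0 -0.02;0.3 -0.0036 0.0032 0 -0.043;0.3 -0.0036 0.0032 0 -0.043;0.3 -0.0036 0.0032 0 -0.043'; python3 -c "
from h import *
for i in range(2): camera('wrist');o,r=st()
print(r[:2,:2].T)"
```

```text
clock: 18.08
eef_pos: [0.5783, 0.1186, 0.2018]
tool_rot: [-0.191, 0.982, -0.0, -0.0]
ft_force: [0.4, 0.4, -5.1]
grip_width: 0.035
grasp_force: 60.9
t 18.12 p [0.5783 0.1186 0.2018] headx -158.0 tilt [-0.0003 -0.0004] j [ 11.6  25.5   9.3  73.9  -0.  -10.4] F [ 1.   0.5 -4.9] M [ 0.15 -0.12  0.05] w 0.035 g 60.87825894355774
t 18.18 p [0.5783 0.1186 0.2018] headx -157.98 tilt [-0.0003 -0.0004] j [ 11.6  25.5   9.3  73.9  -0.  -10.4] F [ 0.5  0.2 -4.5] M [ 0.16 -0.08  0.01] w 0.0347 g 60.87727189064026
[[-0.92704886 -0.37494034]
 [-0.37494045  0.92704887]]
```

```bash
python3 -m creep '0.3 0 0 -0.007 0;0.3 0 0 -0.014 0;0.3 0 0 -0.02 0;0.3 0 0 -0.027 0;0.3 0 0 -0.027 0;0.3 0 0 -0.027 0'; python3 -c "
from h import *
for i in range(2): camera('wrist');o,r=st()"
```

```text
clock: 18.92
eef_pos: [0.5784, 0.1187, 0.2059]
tool_rot: [-0.191, 0.982, -0.0, -0.0]
ft_force: [0.0, -0.2, -4.1]
grip_width: 0.0348
grasp_force: 60.9
t 18.98 p [0.5784 0.1187 0.2059] headx -157.93 tilt [-0.0001 -0.0001] j [ 11.6  25.4   9.8  74.4  -0.  -10.5] F [ 0.1 -0.  -4. ] M [ 0.04 -0.06  0.01] w 0.0351 g 60.88443160057068
t 19.02 p [0.5784 0.1188 0.2059] headx -157.93 tilt [-0.0001 -0.    ] j [ 11.6  25.4   9.8  74.4  -0.  -10.5] F [-0.6  1.  -4.7] M [ 0.01 -0.03 -0.02] w 0.0351 g 60.884724855422974
```

```bash
python3 -m creep '0.3 0 0 -0.03 0;0.3 0 0 -0.06 0;0.3 0 0 -0.09 0;0.3 0 0 -0.12 0;0.3 0 0 -0.15 0;0.3 0 0 -0.17 0;0.3 0 0 -0.17 0'; python3 -c "
from h import *
for i in range(2): camera('wrist');o,r=st()"; python3 -m creep '0.3 0 0 -0.03 0;0.3 0 0 -0.06 0;0.3 0 0 -0.09 0;0.3 0 0 -0.12 0;0.3 0 0 -0.14 0;0.3 0 0 -0.15 0;0.3 0 0 -0.15 0'; python3 -c "
from h import *
for i in range(2): camera('wrist');o,r=st()"
```

```text
clock: 19.9
eef_pos: [0.5786, 0.1188, 0.2317]
tool_rot: [-0.191, 0.982, 0.0, 0.0]
ft_force: [0.6, 0.1, -4.5]
grip_width: 0.0347
grasp_force: 60.9
t 19.95 p [0.5785 0.1187 0.2315] headx -157.93 tilt [0.0001 0.    ] j [ 11.6  24.7  12.6  77.9   0.  -10.5] F [ 0.2  0.6 -4.3] M [-0.04  0.02 -0.03] w 0.0349 g 60.89327573776245
t 20.0 p [0.5783 0.1187 0.2313] headx -157.93 tilt [-0.0003 -0.0001] j [ 11.6  24.7  12.5  77.9  -0.  -10.5] F [ 0.4 -0.1 -3.8] M [-0.01 -0.05  0.02] w 0.0348 g 60.894105434417725
clock: 20.88
eef_pos: [0.5785, 0.1187, 0.254]
tool_rot: [-0.191, 0.982, 0.0, 0.0]
ft_force: [-0.6, -0.4, -4.1]
grip_width: 0.0349
grasp_force: 60.9
t 20.93 p [0.5784 0.1187 0.2538] headx -157.93 tilt [-0.0001 -0.0001] j [ 11.6  24.3  15.2  81.   -0.  -10.5] F [-0.9  0.9 -4.4] M [-0.01 -0.02  0.  ] w 0.0352 g 60.9070086479187
t 20.98 p [0.5783 0.1188 0.2537] headx -157.93 tilt [-0.0004 -0.0001] j [ 11.6  24.3  15.2  81.    0.  -10.5] F [ 0.1 -0.1 -4.8] M [ 0.05 -0.03 -0.04] w 0.0347 g 60.90879678726196
```

```bash
cat > ok.py <<'E'
from h import *
import sys,io,contextlib
F=[]
for i in range(2):
    camera("wrist"); F.append(telemetry.get_obs()["ft_force"])
o=telemetry.get_obs(); F=np.mean(F,0); print("z",round(o["eef_pos"][2],4),"F",F.round(1)); sys.exit(0 if abs(F[2]+4.4)<2.5 and np.hypot(*F[:2])<5 else 1)
E
python3 -m creep '0.3 0 0 -0.015 0;0.3 0 0 -0.03 0;0.3 0 0 -0.042 0;0.3 0 0 -0.042 0' >/dev/null; python3 ok.py \
&& python3 -m creep '0.3 0 0 -0.005 0;0.3 0 0 -0.01 0;0.3 0 0 -0.01 0' >/dev/null && python3 ok.py \
&& python3 -m creep '0.3 0 0 -0.005 0;0.3 0 0 -0.01 0;0.3 0 0 -0.01 0' >/dev/null && python3 ok.py \
&& python3 -m creep '0.3 0 0 -0.005 0;0.3 0 0 -0.01 0;0.3 0 0 -0.01 0' >/dev/null && python3 ok.py \
&& python3 -m creep '0.3 0 0 -0.005 0;0.3 0 0 -0.01 0;0.3 0 0 -0.01 0' >/dev/null && python3 ok.py \
&& python3 -m creep '0.3 0 0 -0.005 0;0.3 0 0 -0.01 0;0.3 0 0 -0.01 0' >/dev/null && python3 ok.py \
&& python3 -m creep '0.3 0 0 -0.005 0;0.3 0 0 -0.01 0;0.3 0 0 -0.01 0' >/dev/null && python3 ok.py; python3 -c "
from h import *
st()"
```

```text
z 0.2602 F [ 0.8  0.2 -4. ]
z 0.2617 F [ 0.1 -0.7 -4.3]
z 0.2632 F [ 0.2  0.  -4.6]
z 0.2647 F [ 0.2 -0.3 -4.4]
z 0.2662 F [ 0.4  0.2 -4.4]
z 0.2678 F [-0.8 -0.2 -4.2]
z 0.2692 F [-0.8  0.  -3.8]
t 24.43 p [0.5785 0.1188 0.2692] headx -157.93 tilt [0. 0.] j [ 11.6  24.   17.1  83.1   0.  -10.5] F [-0.7  0.3 -3.9] M [ 0.01 -0.06 -0.05] w 0.035 g 60.89877963066101
```

```bash

python3 -m creep '0.3 0 0 -0.006 0;0.3 0 0 -0.012 0;0.3 0 0 -0.012 0' >/dev/null && python3 ok.py \
&& python3 -m creep '0.3 0 0 -0.006 0;0.3 0 0 -0.012 0;0.3 0 0 -0.012 0' >/dev/null && python3 ok.py \
&& python3 -m creep '0.3 0 0 -0.006 0;0.3 0 0 -0.012 0;0.3 0 0 -0.012 0' >/dev/null && python3 ok.py \
&& python3 -m creep '0.3 0 0 -0.006 0;0.3 0 0 -0.012 0;0.3 0 0 -0.012 0' >/dev/null && python3 ok.py \
&& python3 -m creep '0.3 0 0 -0.006 0;0.3 0 0 -0.012 0;0.3 0 0 -0.012 0' >/dev/null && python3 ok.py \
&& python3 -m creep '0.3 0 0 -0.006 0;0.3 0 0 -0.012 0;0.3 0 0 -0.012 0' >/dev/null && python3 ok.py \
&& python3 -m creep '0.3 0 0 -0.006 0;0.3 0 0 -0.012 0;0.3 0 0 -0.012 0' >/dev/null && python3 ok.py; python3 -c "
from h import *
st()"
```

```text
z 0.271 F [-0.1 -0.9 -3.9]
z 0.2728 F [-0.1 -0.1 -4.9]
z 0.2746 F [ 0.5 -0.9 -4.4]
z 0.2764 F [-0.2  0.2 -4.5]
z 0.2782 F [ 0.5 -0.2 -4.6]
z 0.28 F [ 0.1 -0.2 -4.2]
z 0.2818 F [-0.2  0.6 -4.2]
t 27.75 p [0.5785 0.1188 0.2818] headx -157.93 tilt [0.0001 0.    ] j [ 11.6  23.9  18.8  84.9   0.  -10.5] F [-0.5  0.4 -4.4] M [-0.04 -0.01  0.  ] w 0.0351 g 60.89999556541443
```

```bash

python3 -m creep '0.3 0 0 -0.006 0;0.3 0 0 -0.012 0;0.3 0 0 -0.012 0' >/dev/null && python3 ok.py \
&& python3 -m creep '0.3 0 0 -0.006 0;0.3 0 0 -0.012 0;0.3 0 0 -0.012 0' >/dev/null && python3 ok.py \
&& python3 -m creep '0.3 0 0 -0.006 0;0.3 0 0 -0.012 0;0.3 0 0 -0.012 0' >/dev/null && python3 ok.py \
&& python3 -m creep '0.3 0 0 -0.006 0;0.3 0 0 -0.012 0;0.3 0 0 -0.012 0' >/dev/null && python3 ok.py \
&& python3 -m creep '0.3 0 0 -0.006 0;0.3 0 0 -0.012 0;0.3 0 0 -0.012 0' >/dev/null && python3 ok.py \
&& python3 -m creep '0.3 0 0 -0.006 0;0.3 0 0 -0.012 0;0.3 0 0 -0.012 0' >/dev/null && python3 ok.py \
&& python3 -m creep '0.3 0 0 -0.006 0;0.3 0 0 -0.012 0;0.3 0 0 -0.012 0' >/dev/null && python3 ok.py; python3 -c "
from h import *
st()"
```

```text
z 0.2836 F [-0.  -0.2 -4.4]
z 0.2847 F [ 0.5  0.7 -8.9]
t 28.7 p [0.5783 0.1187 0.2847] headx -157.93 tilt [-0.0012 -0.0003] j [ 11.6  23.9  19.2  85.4  -0.  -10.5] F [ 0.1  0.8 -8.7] M [ 0.02 -0.26 -0.04] w 0.0349 g 60.69523572921753
```

Channel stop met at z ≈ 0.2845. I'll go 1.5 mm below it and turn clockwise, checking the moment.

```bash
python3 -m creep '0.3 0 0 0.008 0;0.3 0 0 0.016 0;0.3 0 0 0.016 0;0.3 0 0 0.016 0.02;0.3 0 0 0.016 0.04;0.3 0 0 0.016 0.06;0.3 0 0 0.016 0.06'; python3 -c "
from h import *
for i in range(2): camera('wrist');o,r=st()"
```

```text
clock: 29.58
eef_pos: [0.5785, 0.1188, 0.2834]
tool_rot: [-0.099, 0.995, 0.0, 0.0]
ft_force: [0.3, -0.8, -3.9]
grip_width: 0.0351
grasp_force: 61.3
t 29.62 p [0.5785 0.1188 0.2833] headx -168.67 tilt [0.0005 0.0002] j [11.6 23.9 19.  85.1  0.   0.3] F [-0.4  0.1 -4.9] M [-0.04 -0.01  0.01] w 0.0347 g 61.27659201622009
t 29.68 p [0.5785 0.1188 0.2833] headx -168.68 tilt [0.0004 0.0001] j [11.6 23.9 19.  85.1 -0.   0.3] F [ 0.   0.1 -3.8] M [-0.   -0.02 -0.03] w 0.0346 g 61.276917457580566
```

```bash
python3 -m creep '0.3 0 0 0 0.03;0.3 0 0 0 0.06;0.3 0 0 0 0.09;0.3 0 0 0 0.12;0.3 0 0 0 0.14;0.3 0 0 0 0.14'; python3 -c "
from h import *
for i in range(2): camera('wrist');o,r=st()"; python3 -m creep '0.3 0 0 0 0.03;0.3 0 0 0 0.06;0.3 0 0 0 0.09;0.3 0 0 0 0.115;0.3 0 0 0 0.115;0.3 0 0 0 0.115'; python3 -c "
from h import *
for i in range(2): camera('wrist');o,r=st()
print(r[:2,:2].T)"
```

```text
clock: 30.42
eef_pos: [0.5785, 0.1188, 0.2831]
tool_rot: [0.121, 0.993, 0.0, 0.0]
ft_force: [-0.5, 0.1, -3.8]
grip_width: 0.0349
grasp_force: 61.3
t 30.48 p [0.5785 0.1187 0.2831] headx 166.16 tilt [ 0.0001 -0.    ] j [11.6 23.9 19.  85.1 -0.  25.4] F [ 0.3 -0.4 -4.5] M [-0.01 -0.02  0.04] w 0.0349 g 61.273287534713745
t 30.52 p [0.5785 0.1188 0.2831] headx 166.15 tilt [0.0001 0.    ] j [11.6 23.9 19.  85.1  0.  25.5] F [ 0.6 -0.6 -4.9] M [ 0.   -0.01 -0.04] w 0.0352 g 61.28343343734741
clock: 31.28
eef_pos: [0.5784, 0.1188, 0.283]
tool_rot: [0.297, 0.955, -0.0, 0.0]
ft_force: [0.1, 0.7, -3.6]
grip_width: 0.0349
grasp_force: 61.3
t 31.32 p [0.5784 0.1188 0.283 ] headx 145.44 tilt [-0.0001 -0.    ] j [11.6 23.9 19.  85.1 -0.  46.2] F [ 0.1 -0.2 -3.9] M [-0.01  0.    0.05] w 0.0347 g 61.26518368721008
t 31.38 p [0.5784 0.1188 0.283 ] headx 145.42 tilt [ 0. -0.] j [11.6 23.9 19.  85.1 -0.  46.2] F [ 1.3  0.5 -4.1] M [ 0.02 -0.04  0.06] w 0.0348 g 61.27666354179382
[[-0.82337309  0.56750044]
 [ 0.56750044  0.82337309]]
```

```bash
python3 -m creep '0.3 0 0 0 0.01;0.3 0 0 0 0.019;0.3 0 0 0 0.019;0.3 0 0 0 0.019'; python3 -c "
from h import *
for i in range(2): camera('wrist');o,r=st()"; python3 -m creep '0.3 0 0 0.006 0;0.3 0 0 0.012 0;0.3 0 0 0.018 0;0.3 0 0 0.024 0;0.3 0 0 0.024 0'; python3 -c "
from h import *
for i in range(2): camera('wrist');o,r=st()
print(r[:2,:2].T)"
```

```text
clock: 31.88
eef_pos: [0.5784, 0.1187, 0.283]
tool_rot: [0.326, 0.945, -0.0, -0.0]
ft_force: [-0.2, 0.2, -4.5]
grip_width: 0.0349
grasp_force: 61.3
t 31.93 p [0.5785 0.1188 0.283 ] headx 141.96 tilt [0. 0.] j [11.6 23.9 19.  85.1  0.  49.6] F [-0.4  0.6 -5. ] M [-0.01  0.03  0.04] w 0.0352 g 61.26821994781494
t 31.98 p [0.5784 0.1188 0.283 ] headx 141.96 tilt [ 0. -0.] j [11.6 23.9 19.  85.1 -0.  49.6] F [-0.6 -0.3 -4.7] M [-0.01 -0.03 -0.01] w 0.035 g 61.26859188079834
clock: 32.6
eef_pos: [0.5784, 0.1188, 0.2793]
tool_rot: [0.326, 0.945, -0.0, -0.0]
ft_force: [-0.1, 1.1, -4.9]
grip_width: 0.0347
grasp_force: 61.3
t 32.65 p [0.5784 0.1188 0.2794] headx 141.95 tilt [-0.0001 -0.    ] j [11.6 23.9 18.5 84.5  0.  49.7] F [ 0.   0.2 -4.7] M [-0.01 -0.06  0.04] w 0.0349 g 61.263874769210815
t 32.7 p [0.5785 0.1188 0.2794] headx 141.95 tilt [ 0. -0.] j [11.6 23.9 18.5 84.5 -0.  49.7] F [ 0.8  0.7 -4.2] M [ 0.02 -0.02  0.  ] w 0.0348 g 61.27313017845154
[[-0.78749329  0.61632323]
 [ 0.61632323  0.78749329]]
```

```bash

python3 -m creep '0.3 0 0 0.006 0;0.3 0 0 0.012 0;0.3 0 0 0.012 0' >/dev/null && python3 ok.py \
&& python3 -m creep '0.3 0 0 0.004 0;0.3 0 0 0.004 0' >/dev/null && python3 ok.py \
&& python3 -m creep '0.3 0 0 0.004 0;0.3 0 0 0.004 0' >/dev/null && python3 ok.py \
&& python3 -m creep '0.3 0 0 0.004 0;0.3 0 0 0.004 0' >/dev/null && python3 ok.py \
&& python3 -m creep '0.3 0 0 0.004 0;0.3 0 0 0.004 0' >/dev/null && python3 ok.py \
&& python3 -m creep '0.3 0 0 0.004 0;0.3 0 0 0.004 0' >/dev/null && python3 ok.py \
&& python3 -m creep '0.3 0 0 0.004 0;0.3 0 0 0.004 0' >/dev/null && python3 ok.py; python3 -c "
from h import *
st()"
```

```text
z 0.2776 F [ 0.3 -0.3 -3.6]
z 0.277 F [-0.5 -0.2 -4.3]
z 0.2766 F [ 0.  -0.2 -3.1]
z 0.2764 F [-0.6  0.5  0.4]
t 34.23 p [0.5786 0.1188 0.2764] headx 141.95 tilt [0.001  0.0001] j [11.6 23.9 18.  84.  -0.  49.7] F [-0.2  0.2  0. ] M [-0.14  0.25  0.03] w 0.0345 g 61.935728788375854
```

Seated at z ≈ 0.2765, which is 8 mm below the stop as expected. Now release and retreat.

```bash
python3 -m creep '0.45 0 0 0 0;0.5 0 0 0 0;0.6 0 0 0 0;0.8 0 0 0 0;0.95 0 0 0 0;0.95 0 0 0 0;0.95 0 0 0 0'; python3 -m creep '0.95 0 0 -0.1 0;0.95 0 0 -0.25 0;0.95 0 0 -0.45 0;0.95 0 0 -0.6 0;0.95 0 0 -0.7 0;0.95 0 0 -0.7 0;0.95 0 0 -0.7 0'; python3 edge.py pics/w4.png 0.2795 0.5782 0.1184; python3 -c "
from h import *
cv2.imwrite('pics/s4.png',cv2.resize(camera('scene')[150:310,270:470,::-1],None,fx=3,fy=3,interpolation=cv2.INTER_CUBIC))
for t in ('last_waist','last','pin_end'): print(t,[(np.round(d['at'],3).tolist(),round(d['conf'],2)) for d in spot_point(t,'scene')])"
```

```text
clock: 35.1
eef_pos: [0.5785, 0.1188, 0.2758]
tool_rot: [0.326, 0.945, 0.0, 0.0]
ft_force: [-0.0, 0.4, -0.1]
grip_width: 0.0812
grasp_force: 0.0
clock: 35.98
eef_pos: [0.5784, 0.1187, 0.3806]
tool_rot: [0.326, 0.945, -0.0, -0.0]
ft_force: [0.8, 1.2, -0.3]
grip_width: 0.0808
grasp_force: 0.0
t 35.98 p [0.5784 0.1187 0.3806] headx 141.95 tilt [-0.0003 -0.    ] j [11.6 24.7 34.5 99.8  0.  49.7] F [ 0.8  1.2 -0.3] M [-0.01  0.01  0.01] w 0.0808 g 0.0
L [-17.8 -17.5 -17.5 -17.5 -17.5 -17.5 -17.5 -17.5 -18.  -18.  -18.  -18.
 -17.8 -17.8 -17.8 -17.8 -17.8 -17.8 -17.8 -17.8 -17.5 -17.5 -17.5 -17.5
 -17.5] [102. 111. 114. 118. 122. 121. 118. 109. 106. 107. 109. 107. 111. 116.
 125. 133. 136. 135. 135. 137. 135. 128. 122. 123. 126.]
R [24.2 25.5 26.2 26.8 18.2 18.2 18.8 18.8 18.  18.  18.  18.5 18.5 18.5
 18.5 18.2 18.2 19.  20.5 22.5 24.5 18.  18.  18.  18. ] [111. 110. 113. 107.  67.  65.  62.  55.  50.  51.  52.  54.  55.  55.
  54.  55.  58.  54.  53.  50.  50.  63.  90.  97.  96.]
L [-1.76589399e-02  1.11908846e-05] R [ 0.01859213 -0.03383887] width mm 36.251066199758256 mid mm 0.4665932273129267 turn deg about toolz -0.969091574126847
centre [0.5784876  0.11876742] tool shift units [-5.10886508e-04  6.98908221e-04 -2.80224046e-07]
last_waist [([0.668, -0.254, 0.167], 0.89), ([0.573, 0.127, 0.27], 0.83), ([0.382, -0.034, 0.163], 0.71)]
last [([0.385, -0.035, 0.02], 0.82), ([0.666, -0.259, 0.023], 0.78)]
pin_end [([0.672, -0.284, 0.019], 0.96), ([0.379, -0.008, 0.021], 0.86), ([0.592, 0.143, 0.127], 0.76), ([0.426, 0.144, 0.006], 0.74)]
```

View pics/s4.png

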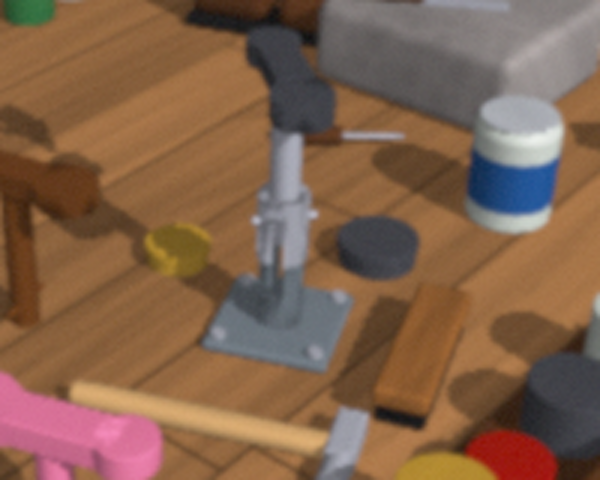

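The crop shows the last raised (plate at crop (290,80)), with its pin seated in the ring at crop (255–313,217). The tins, brush and hammer are where they were, and the gripper is clear. Handing in.

```bash
python3 -c "
from workcell import *
print(ticket.job_done())"
```

```text
the job is handed in; nothing more can be done
None
```

The last now stands locked in the upper seats on its own, with the robot clear and the tins, brush and tools untouched; the most side or stop force I read was about 6 N, and the job was handed in at about 36 s.

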